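# Make room in the module rack and put the yellow module in its place

### The arm

A 6-joint arm with a two-finger parallel gripper is mounted at the origin on the work surface. World frame = base frame: x ahead of the robot, y to its left, z up, the work surface at z = 0. Lengths are in m, angles in rad, forces in N, time in s.
With the tool pointing down it reaches from about 0.375 to 0.825 m from the base axis. Payload 5.5 kg.
Tool frame: the origin (TCP) lies at the very end of the fingers, on their centre line; the grasp point (between the pads) lies 19 mm behind it; z points along the fingers, y is the line along which they close (so a half turn about z gives the same grasp; the last joint's range is limited). The gripper opens to 85 mm and grips with 20 to 120 N. Pads are 22 mm wide; open, the fingers measure 114 mm over their backs; the gripper's body (76 mm by 85 mm) begins 54 mm behind the grasp point. The pads swing forward as they close: fully open they stand 13 mm farther back than shut.
Start: joints at [-1.316, 0.314, -0.047, 1.21, 0, 1.571], TCP at [0.151, -0.581, 0.231] pointing down, gripper open.
Joint ranges: [-2.67, 2.67], [-0.69, 1.73], [-1.03, 1.25], [-2.08, 2.16], [-1.42, 1.45], [-3.14, 3.14]. Speed limits (rad/s): [2.39, 2.39, 3.01, 3.14, 3.14, 3.14].

### API

Orientations are given as a rotation vector (axis times angle).
In Python, from cell import * gives the robot as it stands. The module is installed in compiled form; this text tells all that it offers.
- The arm moves only by the tool play_rows, never from a script. Its argument "commands" is a list of rows, each an object with "hand": the finger opening in mm, from 0 to 85.4; "translation": the shift along the tool's x, y, z in units of 25 mm (1.0 is 25 mm), a list of three; "rot": the turn, a rotation vector about the tool's x, y, z in units of 5 degrees (1.0 is 5 degrees), a list of three. In form: [{"hand": hand, "translation": [tx, ty, tz], "rot": [rx, ry, rz]}, ...]. A call has exactly 10 rows; each row is the pose to reach, as a shift and turn from the pose commanded when the call began, along the tool's axes at that moment; what a row does not reach only later rows make up. A row lasts 1/12 s, in which the tool goes at most 41.7 mm and 7.16 degrees, less where a joint would pass 70% of its speed; a pose out of reach is approached as far as the arm can. A call with a gripper value outside its range is refused whole. The fingers move at their own pace and stop on an object; "force" is the grip in N (left out, the last holds). Time passes only in rows, so rows that repeat a pose let the fingers close, or fill a call up. It gives the time, the measured TCP pose, the force, the opening and the grip force at its end, in the units of the state.
- sense(): the state, without advancing time (a new reading comes with each control period).
- read_camera(name): name is "scene" or "top" or "wrist"; returns the picture (400x640x3 uint8, red, green, blue); there is no depth.
- get_calibration(name): a dict with "mtx" (3x3 intrinsics, pixels), "view" (4x4, takes a point from world to camera coordinates). Camera axes: x right, y up, looking along -z (the intrinsics and any distortion apply to the point x, -y, -z); pixel columns grow to the right and rows downward; lengths in m; the calibration is good to about 2 mm. A picture is of the moment at which its call begins: read the wrist's pose just before it. get_calibration takes no time and is no camera call; for the wrist camera it gives the pose at the moment of the call.
- finish_job(): hands the job in; it is judged then, once.
The state is a dict: "time_s": time; "qpos": joint angles; "joint_vel": joint speeds; "joint_efforts": joint torques, N m; "ee_pos": TCP position; "eef_rot": TCP orientation; "ft_force": force on the tool from outside, world axes, zero at the start; "torque": the same for the moment, N m; "gripper_width": finger opening in m; "gripper_force": force on a finger pad.
Only numpy, scipy, OpenCV 4.12 (cv2) and the standard library are available. Lean on these libraries where they do the work, as an engineer would, in place of code of your own. Each camera call takes 0.05 s, during which the arm holds its last target. There are 200 camera calls.

### The job

The yellow plug-in module belongs in the rack between the red and the blue one. Slide the packed modules apart along the rack, without lifting or tipping them over, to make room between red and blue, then set the yellow module gently down in that gap so that all five stand flat on the rack's floor. Leave everything else on the desk where it is.

Things in the scene. Friction and masses are not known exactly. Their poses are not given: they have to be found in the camera images.
- rack: Low open aluminium rack, fixed to the desk, 118 (its x) x 272 (its y) x 20 mm tall; walls and floor 4 mm: inside 110 x 264 mm. Origin: centre of its underside, on the desk; z up. Modules stand loose on its floor in a row along y, long sides across the row; ordinary friction. Four stand packed anywhere along it, so the spare room is at the ends; five fill it with 14 mm to spare
- red_module: Loose module with red handle, in the rack next to the blue one (either order, either end of the row), 50.5 mm centre to centre: low grey housing 100 (its x) x 50 (y) x 30 mm tall with an upright solid handle plate on its middle, 60 (x) x 16 mm (y), from 30 to 80 mm above the underside. Origin: centre of the underside; z up; same either way round. About 0.3 kg
- blue_module: Loose module with blue handle, in the rack next to the red one (either order, either end of the row), 50.5 mm centre to centre: low grey housing 100 (its x) x 50 (y) x 30 mm tall with an upright solid handle plate on its middle, 60 (x) x 16 mm (y), from 30 to 80 mm above the underside. Origin: centre of the underside; z up; same either way round. About 0.3 kg
- white_module: Loose module with white handle, in the rack: low grey housing 100 (its x) x 50 (y) x 30 mm tall with an upright solid handle plate on its middle, 60 (x) x 16 mm (y), from 30 to 80 mm above the underside. Origin: centre of the underside; z up; same either way round. About 0.3 kg
- black_module: Loose module with black handle, in the rack: low grey housing 100 (its x) x 50 (y) x 30 mm tall with an upright solid handle plate on its middle, 60 (x) x 16 mm (y), from 30 to 80 mm above the underside. Origin: centre of the underside; z up; same either way round. About 0.3 kg
- yellow_module: Loose module with yellow handle, standing on the desk left of the rack: low grey housing 100 (its x) x 50 (y) x 30 mm tall with an upright solid handle plate on its middle, 60 (x) x 16 mm (y), from 30 to 80 mm above the underside. Origin: centre of the underside; z up; same either way round. About 0.3 kg
- mouse: Bystander: black computer mouse, 105 x 62 x 33 mm. Origin: its underside
- mug: Bystander: blue ceramic mug, 80 mm wide, 95 mm tall, handle to its +y. Origin: its underside
- meter: Bystander: orange hand-held multimeter lying flat, 170 x 85 x 39 mm. Origin: its underside
- screwdriver: Bystander: red-handled screwdriver lying flat along its x, 200 mm long
- key: Bystander: large steel cabinet key lying flat, about 120 mm long. Origin: its underside
- notebook: Bystander: closed blue notebook lying flat, 150 x 210 x 18 mm. Origin: its underside
There are look-alikes about, which are no part of the job. What is shaped like the blue_module but green is not meant.

How it is judged:
By the outcome, as a careful person would: the job done as asked, in the order asked, and still so for the second after the job is handed in, with the robot touching nothing.
It also fails if it takes over 64 s, if anything falls off the work surface, if the arm or the gripper's body presses on something with over 40 N, if the wrist force passes 120 N, or if a joint passes its speed limit or range.

## Working session

There is one attempt and no reset: what is moved stays moved. The work goes in short steps, Python scripts to look and compute and a tool call to move; the robot and the scene stay as the last step left them, time stands still between calls to the robot, and variables do not carry over. Pictures are saved under pics/ and viewed, at most 10 in all, crops included, and the job is handed in when it is done.

Besides the shell and the picture viewer there is one more tool, called after ">>>" as name(argument=value, ...) on one line, values as JSON. play_rows: Moves the arm, as the interface text tells. Its arguments: {"type":"object","properties":{"commands":{"type":"array","items":{"type":"object","properties":{"hand":{"type":"number"},"translation":{"type":"array","items":{"type":"number"}},"rot":{"type":"array","items":{"type":"number"}}}}},"force":{"type":"number"}},"required":["commands"]}

```bash
mkdir -p pics
python3 - <<'E'
from cell import *
import cv2,numpy as np
for n in("top","scene"):
    im=read_camera(n); cv2.imwrite(f"pics/{n}0.png",im[...,::-1]); np.save(n+"0.npy",im)
    c=get_calibration(n);print(n,c)
s=sense();print(s)
E
```

```text
top {'mtx': array([[493.6878803 ,   0.        , 319.91323752],
       [  0.        , 493.6878803 , 198.00339175],
       [  0.        ,   0.        ,   1.        ]]), 'view': array([[-0.01926065, -0.99980827,  0.0035273 ,  0.05766104],
       [ 0.99881993, -0.01908405,  0.04466026, -0.56006005],
       [-0.04458438,  0.00438332,  0.99899601, -1.56541451],
       [ 0.        ,  0.        ,  0.        ,  1.        ]])}
scene {'mtx': array([[371.84418554,   0.        , 323.72179325],
       [  0.        , 371.84418554, 200.75488008],
       [  0.        ,   0.        ,   1.        ]]), 'view': array([[ 0.07340166,  0.99715433, -0.01718833, -0.08444837],
       [-0.76948564,  0.06758978,  0.63507753,  0.42833373],
       [ 0.63443207, -0.03338957,  0.77225714, -1.57403689],
       [ 0.        ,  0.        ,  0.        ,  1.        ]])}
{'time_s': 0.1, 'qpos': array([-1.31601687e+00,  3.14154817e-01, -4.79509407e-02,  1.21019466e+00,
       -3.81859094e-05,  1.57082045e+00]), 'joint_vel': array([-9.16247131e-04, -6.14302299e-05,  2.74733771e-03, -3.74379171e-04,
       -7.37638920e-04, -1.05892262e-03]), 'joint_efforts': array([ 1.00223776e-04, -5.40765524e+01,  3.40541518e+01,  1.11240245e-02,
        4.46566969e-05, -6.89335895e-07]), 'ee_pos': array([ 0.1510802 , -0.58014779,  0.23053341]), 'eef_rot': array([-3.11466579e+00, -3.98898621e-01,  3.59513687e-04]), 'ft_force': array([-0.13778323,  0.03530786,  0.13223001]), 'torque': array([ 0.04850144,  0.01891527, -0.02744423]), 'gripper_force': 0.0, 'gripper_width': 0.0856667741565333}
```

View pics/top0.png

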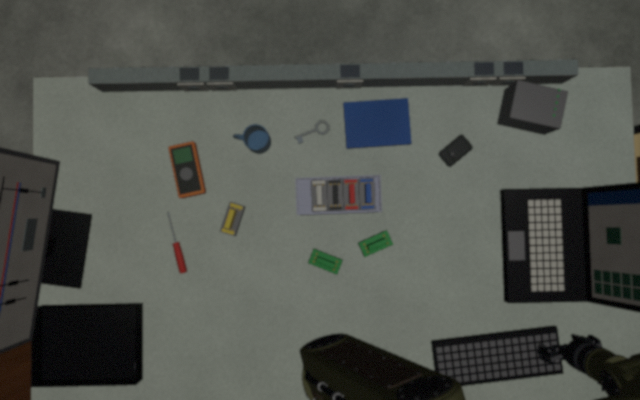

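View pics/scene0.png

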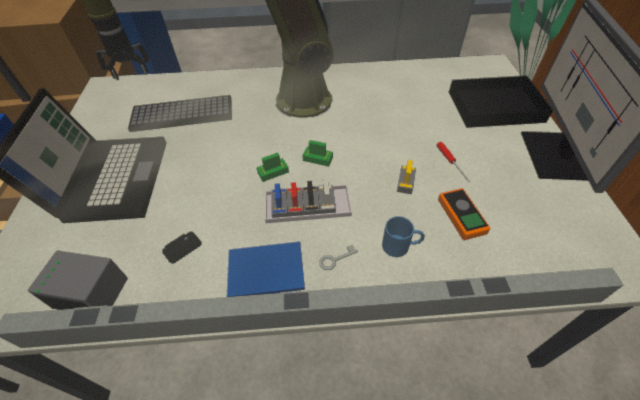

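The top view shows the rack at columns 297–380, rows 177–214. From +y to −y the handles are white (320), black (336), red (352) and blue (368). The yellow module is at (232,218) and slightly turned; the green look-alikes are nearer the robot. The spare room is mostly at the white (+y) end.

```bash
cat > h.py <<'E'
import cv2,numpy as np
from scipy.spatial.transform import Rotation as R
def ray(px,c,z):
    px=np.atleast_2d(px).astype(float); V=c['view'];K=c['mtx']
    d=np.c_[(px[:,0]-K[0,2])/K[0,0],-(px[:,1]-K[1,2])/K[1,1],-np.ones(len(px))]@V[:3,:3]
    o=-V[:3,:3].T@V[:3,3]
    return o+d*((z-o[2])/d[:,2])[:,None]
def blobs(im,lo,hi,roi,amin=10):
    x0,y0,x1,y1=roi
    m=np.zeros(im.shape[:2],np.uint8)
    hsv=cv2.cvtColor(im,cv2.COLOR_RGB2HSV)
    m[y0:y1,x0:x1]=cv2.inRange(hsv,np.array(lo),np.array(hi))[y0:y1,x0:x1]
    cs,_=cv2.findContours(m,cv2.RETR_EXTERNAL,cv2.CHAIN_APPROX_NONE)
    return [cv2.minAreaRect(c) for c in sorted(cs,key=cv2.contourArea)[::-1] if cv2.contourArea(c)>=amin]
E
python3 - <<'E'
from h import *
from cell import get_calibration
im=np.load('top0.npy');c=get_calibration('top')
for n,lo,hi,roi in(("red",(0,120,60),(8,255,255),(295,170,385,220)),("blue",(100,120,40),(125,255,255),(295,170,385,220)),("yel",(18,110,60),(35,255,255),(210,190,255,245))):
    for b in blobs(im,lo,hi,roi)[:2]:
        pts=cv2.boxPoints(b); print(n,b,ray(b[0],c,.084 if n!="yel" else .08).round(4)); print(ray(pts,c,.084)[:,:2].round(3).tolist())
b=blobs(im,(110,25,40),(135,110,255),(285,165,390,225))
for q in b[:3]:print("rack",q,ray(cv2.boxPoints(q),c,.02)[:,:2].round(3).tolist())
print(cv2.cvtColor(im,cv2.COLOR_RGB2HSV)[185:200:7,292:316:3].tolist())
s=cv2.resize(im[165:250,215:395],None,fx=4.4,fy=4.4,interpolation=cv2.INTER_CUBIC);cv2.imwrite('pics/c1.png',s[...,::-1])
E
```

```text
red ((350.0, 191.5), (23.0, 10.0), 90.0) [[ 0.576 -0.045  0.084]]
[[0.611, -0.031], [0.611, -0.061], [0.541, -0.059], [0.541, -0.029]]
red ((351.0, 207.0), (2.0, 10.0), 90.0) [[ 0.5286 -0.047   0.084 ]]
[[0.532, -0.032], [0.531, -0.062], [0.525, -0.062], [0.526, -0.032]]
blue ((368.0, 192.5), (17.0, 4.0), 90.0) [[ 0.5719 -0.0999  0.084 ]]
[[0.598, -0.094], [0.598, -0.107], [0.546, -0.105], [0.546, -0.093]]
yel ((228.47531127929688, 220.7595672607422), (11.329687118530273, 24.271127700805664), 5.440331935882568) [[0.4939 0.3274 0.08  ]]
[[0.459, 0.348], [0.533, 0.34], [0.529, 0.306], [0.455, 0.314]]
yel ((235.47061157226562, 206.11767578125), (11.641709327697754, 3.8805696964263916), 14.03624439239502) [[0.5382 0.3056 0.08  ]]
[[0.537, 0.324], [0.548, 0.321], [0.539, 0.286], [0.528, 0.289]]
rack ((366.5, 189.5), (25.0, 15.0), 90.0) [[0.625, -0.079], [0.624, -0.127], [0.545, -0.125], [0.546, -0.077]]
rack ((367.5, 207.5), (5.0, 15.0), 90.0) [[0.536, -0.08], [0.535, -0.128], [0.519, -0.127], [0.52, -0.08]]
[[[47, 20, 113], [83, 9, 110], [114, 22, 115], [115, 24, 115], [114, 22, 114], [117, 22, 114], [116, 18, 99], [21, 40, 90]], [[47, 20, 113], [60, 7, 110], [115, 25, 114], [114, 22, 115], [117, 22, 116], [117, 20, 115], [116, 20, 103], [0, 0, 79]], [[47, 16, 113], [60, 7, 111], [117, 20, 113], [115, 24, 115], [117, 24, 116], [120, 20, 115], [117, 21, 110], [30, 3, 81]]]
```

View pics/c1.png

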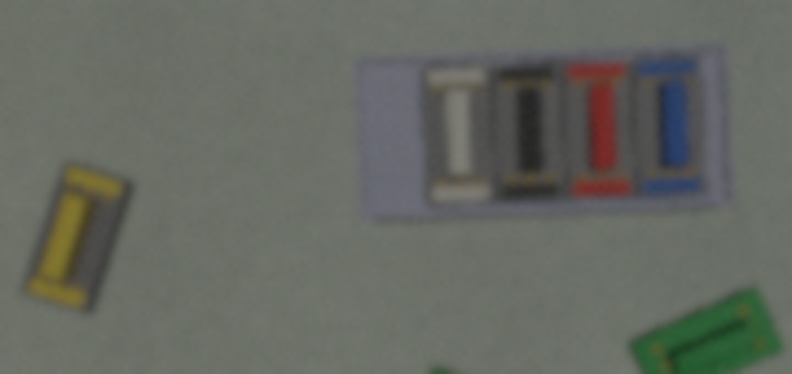

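The crop is 4.4x from origin (215,165). It shows the rack corners near (361,60), (724,47), (730,206) and (364,216). The handle centres are red (601,125), blue (673,124) and white (458,131), with yellow at (63,235). Next I'll work out the move to above the rack.

```bash
cat >> h.py <<'E'
def plan(s,p,yaw):
    """delta in row units to TCP p, tool down, tool y along world dir (yaw from +y)"""
    R0=R.from_rotvec(s['eef_rot']); best=None
    for a in(0,np.pi):
        t=yaw+a; Y=np.array([-np.sin(t),np.cos(t),0]);Z=np.array([0,0,-1.]);X=np.cross(Y,Z)
        Rt=R.from_matrix(np.c_[X,Y,Z]); d=(R0.inv()*Rt).as_rotvec()
        if best is None or np.linalg.norm(d)<np.linalg.norm(best): best=d
    tr=R0.inv().apply(np.array(p)-s['ee_pos'])/.025
    print("tr",tr.round(3).tolist(),"rot",(np.degrees(best)/5).round(3).tolist(),"rows",np.linalg.norm(tr)*25/41.7,np.linalg.norm(np.degrees(best))/7.16)
E
python3 - <<'E'
from h import *
from cell import *
c=get_calibration('top')
f=lambda p:np.array(p)/4.4+[215,165]
k=ray(f([(361,60),(724,47),(730,206),(364,216)]),c,.02);print(k.round(3).tolist(),k.mean(0))
print("red blue white yel",ray(f([(601,125),(673,124),(458,131),(63,235)]),c,.084)[:,:2].round(4).tolist())
print('yel ends',ray(f([(77,193),(51,279)]),c,.08)[:,:2].tolist())
s=sense();print(R.from_rotvec(s['eef_rot']).as_matrix().round(2))
w=get_calibration('wrist');V=w['view'];o=-V[:3,:3].T@V[:3,3];print('cam off tool',R.from_rotvec(s['eef_rot']).inv().apply(o-s['ee_pos']),'look',R.from_rotvec(s['eef_rot']).inv().apply(-V[2,:3]),w['mtx'][0])
plan(s,(.50,-.02,.27),0.0)
E
```

```text
[[0.624, 0.119, 0.02], [0.628, -0.145, 0.02], [0.513, -0.146, 0.02], [0.511, 0.118, 0.02]] [ 0.56905218 -0.01340075  0.02      ]
red blue white yel [[0.5701, -0.0497], [0.5698, -0.0997], [0.5678, 0.0495], [0.501, 0.3241]]
yel ends [[0.5299518732973172, 0.31475991355314026], [0.4707134878332812, 0.33343633983762455]]
[[ 0.97  0.25 -0.  ]
 [ 0.25 -0.97  0.  ]
 [-0.   -0.   -1.  ]]
cam off tool [ 0.068847    0.00083021 -0.14257439] look [-2.66798470e-01 -1.87898921e-04  9.63752324e-01] [291.4876158    0.         318.71096032]
tr [19.153, -18.168, -1.552] rot [-0.017, 0.003, 2.919] rows 15.853988587646503 2.038639653234884
```

>>> play_rows(commands=[{"hand":35,"translation":[22.26,-17.37,0],"rot":[0,0,2.92]},{"hand":35,"translation":[22.26,-17.37,0],"rot":[0,0,2.92]},{"hand":35,"translation":[22.26,-17.37,0],"rot":[0,0,2.92]},{"hand":35,"translation":[22.26,-17.37,0],"rot":[0,0,2.92]},{"hand":35,"translation":[22.26,-17.37,0],"rot":[0,0,2.92]},{"hand":35,"translation":[22.26,-17.37,0],"rot":[0,0,2.92]},{"hand":35,"translation":[22.26,-17.37,0],"rot":[0,0,2.92]},{"hand":35,"translation":[22.26,-17.37,0],"rot":[0,0,2.92]},{"hand":35,"translation":[22.26,-17.37,0],"rot":[0,0,2.92]},{"hand":35,"translation":[22.26,-17.37,0],"rot":[0,0,2.92]}])

```text
time_s: 0.93
ee_pos: [0.4046, -0.2485, 0.2312]
eef_rot: [-3.142, 0.0, 0.0]
ft_force: [0.7, -1.0, 0.5]
gripper_width: 0.0349
gripper_force: 0.0
```

Run:
```python
from h import *
from cell import *
s=sense();print(s['ee_pos'],s['time_s'],s['gripper_width']);plan(s,(.58,-.02,.20),0.0)
```

```text
[ 0.40460317 -0.24851203  0.23117877] 0.9333 0.034919201467656556
tr [7.014, -9.142, 1.247] rot [-0.001, 0.002, -0.003] rows 6.948393621866301 0.0022833444011225047
```

>>> play_rows(commands=[{"hand":35,"translation":[7,-9.1,1.25],"rot":[0,0,0]},{"hand":35,"translation":[7,-9.1,1.25],"rot":[0,0,0]},{"hand":35,"translation":[7,-9.1,1.25],"rot":[0,0,0]},{"hand":35,"translation":[7,-9.1,1.25],"rot":[0,0,0]},{"hand":35,"translation":[7,-9.1,1.25],"rot":[0,0,0]},{"hand":35,"translation":[7,-9.1,1.25],"rot":[0,0,0]},{"hand":35,"translation":[7,-9.1,1.25],"rot":[0,0,0]},{"hand":35,"translation":[7,-9.1,1.25],"rot":[0,0,0]},{"hand":35,"translation":[7,-9.1,1.25],"rot":[0,0,0]},{"hand":35,"translation":[7,-9.1,1.25],"rot":[0,0,0]}])

```text
time_s: 1.77
ee_pos: [0.5783, -0.0231, 0.1995]
eef_rot: [3.141, 0.001, -0.003]
ft_force: [-0.4, -0.5, -0.4]
gripper_width: 0.0353
gripper_force: 0.0
```

```bash
cat > look.py <<'E'
import sys
from h import *
from cell import *
n=sys.argv[1]
s=sense();c=get_calibration('wrist');im=read_camera('wrist');np.savez(n,im=im,view=c['view'],mtx=c['mtx'])
print(s['ee_pos'],s['time_s'])
cv2.imwrite(f'pics/{n}.png',im[...,::-1])
E
python3 look.py w1
```

```text
[ 0.57826415 -0.0230564   0.19947117] 1.7667
```

View pics/w1.png

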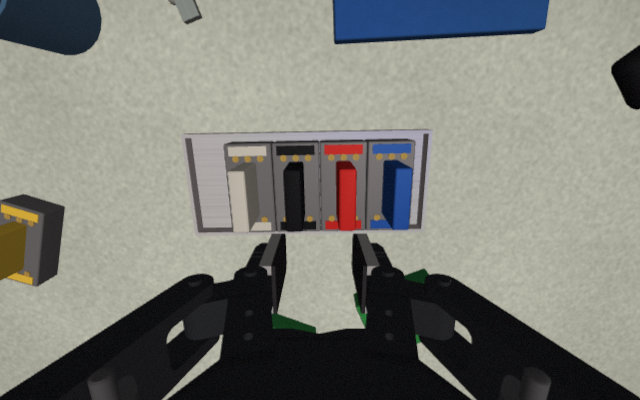

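The wrist view shows the rack with outer corners (185,133), (431,129), (421,231) and (196,234). The far stripes on the housings are white (248,151), black (296,150), red (343,149) and blue (391,149). The seam between red and blue is near column 367.

Run:
```python
from h import *
d=np.load('w1.npz');im=d['im']
k=ray([(185,133),(431,129),(421,231),(196,234)],d,.02);print("rack",k[:,:2].round(4).tolist(),k.mean(0).round(4))
for n,lo,hi in(("red",(0,150,80),(8,255,255)),("blue",(105,150,60),(125,255,255))):
    for b in blobs(im,lo,hi,(200,135,425,235),30)[:4]:
        print(n,np.round(b[0]),np.round(b[1]),[ray(b[0],d,z)[0,:2].round(4).tolist() for z in(.034,.084)])
        if b[0][1]<160: print('  stripe corners',ray(cv2.boxPoints(b),d,.034)[:,:2].round(4).tolist())
# edges of blue/red handle top by row 165 at z .084 and seams at row 155
h=cv2.cvtColor(im,cv2.COLOR_RGB2HSV)
for r in (163,165,168): 
    print(r,[(''.join('R' if p[1]>150 and p[0]<9 else 'B' if p[1]>150 and 100<p[0]<128 else '.' for p in h[r,330:420]))])
print('yel'); 
for b in blobs(im,(15,130,80),(35,255,255),(0,180,80,300),30)[:3]: print(b)
# far stripe x range by white: housing ends at row
print('seams z.034 row150',ray([(225,150),(273,150),(320,150),(367,150),(414,150)],d,.034)[:,:2].round(4).tolist())
print('inner wall left/right',ray([(192,150),(426,150)],d,.02)[:,:2].round(4).tolist())
```

```text
rack [[0.6304, 0.1208], [0.6348, -0.1443], [0.5172, -0.1447], [0.5132, 0.1221]] [ 0.5739 -0.0115  0.02  ]
red [342. 196.] [66. 35.] [[0.5639, -0.0496], [0.5775, -0.0454]]
red [344. 150.] [ 9. 37.] [[0.6144, -0.0495], [0.6198, -0.0453]]
  stripe corners [[0.619, -0.0301], [0.6191, -0.0687], [0.6097, -0.0691], [0.6097, -0.0302]]
blue [392. 194.] [37. 68.] [[0.5657, -0.1031], [0.5789, -0.0902]]
blue [392. 148.] [ 8. 37.] [[0.616, -0.0997], [0.6211, -0.0874]]
  stripe corners [[0.6201, -0.0801], [0.6201, -0.1187], [0.6118, -0.1194], [0.6118, -0.0806]]
163 ['.......R.R..R.RRRRRR...................................BBBBBBBBBBBBBBBBB..................']
165 ['.......RRRRRRRRR.RRRRRR...............................BBBBBBBBBBBBBBBBBBBBBB..............']
168 ['.........RRRRRRRRRRRRRRRR.............................BBBBBBBBBBBBBBBBBBBBBBBBBBBB........']
yel
((16.459558486938477, 243.95159912109375), (37.9228630065918, 77.18365478515625), 5.11731481552124)
seams z.034 row150 [[0.6138, 0.0747], [0.6138, 0.0244], [0.6139, -0.0249], [0.6139, -0.0742], [0.6139, -0.1235]]
inner wall left/right [[0.6122, 0.1154], [0.6124, -0.1412]]
```

Rack yaw is about +1°, with red at y≈−0.050, blue at −0.100 and row centre x≈0.572. There is about 45 mm free at the white end and 20 mm at the blue end. I'll grip red's handle and slide red, black and white toward +y.

>>> play_rows(commands=[{"hand":35,"translation":[-0.25,1.08,2.5],"rot":[0,0,-0.2]},{"hand":35,"translation":[-0.25,1.08,2.5],"rot":[0,0,-0.2]},{"hand":35,"translation":[-0.25,1.08,2.5],"rot":[0,0,-0.2]},{"hand":35,"translation":[-0.25,1.08,4],"rot":[0,0,-0.2]},{"hand":35,"translation":[-0.25,1.08,5.2],"rot":[0,0,-0.2]},{"hand":35,"translation":[-0.25,1.08,5.8],"rot":[0,0,-0.2]},{"hand":35,"translation":[-0.25,1.08,6.2],"rot":[0,0,-0.2]},{"hand":35,"translation":[-0.25,1.08,6.2],"rot":[0,0,-0.2]},{"hand":35,"translation":[-0.25,1.08,6.2],"rot":[0,0,-0.2]},{"hand":35,"translation":[-0.25,1.08,6.2],"rot":[0,0,-0.2]}])

```text
time_s: 2.65
ee_pos: [0.5742, -0.0502, 0.047]
eef_rot: [3.141, 0.027, 0.004]
ft_force: [-0.3, 0.1, -0.2]
gripper_width: 0.035
gripper_force: 0.0
```

>>> play_rows(commands=[{"hand":10,"translation":[0,0,0],"rot":[0,0,0]},{"hand":10,"translation":[0,0,0],"rot":[0,0,0]},{"hand":10,"translation":[0,0,0],"rot":[0,0,0]},{"hand":10,"translation":[0,0,0],"rot":[0,0,0]},{"hand":10,"translation":[0,0,0],"rot":[0,0,0]},{"hand":10,"translation":[0,0,0],"rot":[0,0,0]},{"hand":10,"translation":[0,0,0],"rot":[0,0,0]},{"hand":10,"translation":[0,0,0],"rot":[0,0,0]},{"hand":10,"translation":[0,0,0],"rot":[0,0,0]},{"hand":10,"translation":[0,0,0],"rot":[0,0,0]}], force=20)

```text
time_s: 3.48
ee_pos: [0.574, -0.05, 0.0466]
eef_rot: [3.141, 0.028, 0.004]
ft_force: [-0.6, 0.8, 7.0]
gripper_width: 0.0157
gripper_force: 27.3
```

>>> play_rows(commands=[{"hand":10,"translation":[0,-0.15,0],"rot":[0,0,0]},{"hand":10,"translation":[0,-0.35,0],"rot":[0,0,0]},{"hand":10,"translation":[0,-0.55,0],"rot":[0,0,0]},{"hand":10,"translation":[0,-0.75,0],"rot":[0,0,0]},{"hand":10,"translation":[0,-0.95,0],"rot":[0,0,0]},{"hand":10,"translation":[0,-1.15,0],"rot":[0,0,0]},{"hand":10,"translation":[0,-1.35,0],"rot":[0,0,0]},{"hand":10,"translation":[0,-1.5,0],"rot":[0,0,0]},{"hand":10,"translation":[0,-1.6,0],"rot":[0,0,0]},{"hand":10,"translation":[0,-1.6,0],"rot":[0,0,0]}])

```text
time_s: 4.32
ee_pos: [0.5737, -0.0113, 0.0466]
eef_rot: [3.138, 0.027, 0.005]
ft_force: [0.9, -5.3, 6.0]
gripper_width: 0.0158
gripper_force: 27.2
```

>>> play_rows(commands=[{"hand":10,"translation":[0,-0.03,0],"rot":[0,0,0]},{"hand":10,"translation":[0,-0.06,0],"rot":[0,0,0]},{"hand":10,"translation":[0,-0.09,0],"rot":[0,0,0]},{"hand":10,"translation":[0,-0.12,0],"rot":[0,0,0]},{"hand":10,"translation":[0,-0.12,0],"rot":[0,0,0]},{"hand":10,"translation":[0,-0.12,0],"rot":[0,0,0]},{"hand":10,"translation":[0,-0.12,0],"rot":[0,0,0]},{"hand":10,"translation":[0,-0.12,0],"rot":[0,0,0]},{"hand":10,"translation":[0,-0.12,0],"rot":[0,0,0]},{"hand":10,"translation":[0,-0.12,0],"rot":[0,0,0]}])

```text
time_s: 5.15
ee_pos: [0.5736, -0.0091, 0.0466]
eef_rot: [3.137, 0.026, 0.005]
ft_force: [0.5, -6.3, 6.9]
gripper_width: 0.0156
gripper_force: 27.2
```

>>> play_rows(commands=[{"hand":32,"translation":[0,0,0],"rot":[0,0,0]},{"hand":32,"translation":[0,0,0],"rot":[0,0,0]},{"hand":32,"translation":[0,0,0],"rot":[0,0,0]},{"hand":32,"translation":[0,0,-1],"rot":[0,0,0]},{"hand":32,"translation":[0,0,-2.2],"rot":[0,0,0]},{"hand":32,"translation":[0,0,-2.6],"rot":[0,0,0]},{"hand":32,"translation":[0,1.5,-2.6],"rot":[0,0,0]},{"hand":32,"translation":[0,3,-2.6],"rot":[0,0,0]},{"hand":32,"translation":[0,3.64,-2.6],"rot":[0,0,0]},{"hand":32,"translation":[0,3.64,-2.6],"rot":[0,0,0]}])

```text
time_s: 5.98
ee_pos: [0.5736, -0.1009, 0.1099]
eef_rot: [3.141, 0.022, 0.0]
ft_force: [0.4, 0.4, -1.2]
gripper_width: 0.0319
gripper_force: 0.0
```

>>> play_rows(commands=[{"hand":32,"translation":[0,0,0],"rot":[0,0,0]},{"hand":32,"translation":[0,0,1],"rot":[0,0,0]},{"hand":32,"translation":[0,0,2],"rot":[0,0,0]},{"hand":32,"translation":[0,0,2.6],"rot":[0,0,0]},{"hand":32,"translation":[0,0,2.6],"rot":[0,0,0]},{"hand":10,"translation":[0,0,2.6],"rot":[0,0,0]},{"hand":10,"translation":[0,0,2.6],"rot":[0,0,0]},{"hand":10,"translation":[0,0,2.6],"rot":[0,0,0]},{"hand":10,"translation":[0,0,2.6],"rot":[0,0,0]},{"hand":10,"translation":[0,0,2.6],"rot":[0,0,0]}])

```text
time_s: 6.82
ee_pos: [0.5741, -0.0979, 0.0458]
eef_rot: [3.141, 0.028, 0.002]
ft_force: [0.2, -0.2, -2.4]
gripper_width: 0.0158
gripper_force: 27.0
```

>>> play_rows(commands=[{"hand":10,"translation":[0,0.1,0],"rot":[0,0,0]},{"hand":10,"translation":[0,0.2,0],"rot":[0,0,0]},{"hand":10,"translation":[0,0.3,0],"rot":[0,0,0]},{"hand":10,"translation":[0,0.4,0],"rot":[0,0,0]},{"hand":10,"translation":[0,0.5,0],"rot":[0,0,0]},{"hand":10,"translation":[0,0.6,0],"rot":[0,0,0]},{"hand":10,"translation":[0,0.7,0],"rot":[0,0,0]},{"hand":10,"translation":[0,0.72,0],"rot":[0,0,0]},{"hand":10,"translation":[0,0.72,0],"rot":[0,0,0]},{"hand":10,"translation":[0,0.72,0],"rot":[0,0,0]}])

```text
time_s: 7.65
ee_pos: [0.5739, -0.1159, 0.045]
eef_rot: [-3.141, -0.027, 0.0]
ft_force: [-1.0, -0.1, -3.0]
gripper_width: 0.016
gripper_force: 27.0
```

>>> play_rows(commands=[{"hand":32,"translation":[0,0,0],"rot":[0,0,0]},{"hand":32,"translation":[0,0,0],"rot":[0,0,0]},{"hand":32,"translation":[0,0,0],"rot":[0,0,0]},{"hand":32,"translation":[0,0,-1],"rot":[0,0,0]},{"hand":32,"translation":[0,0,-2.2],"rot":[0,0,0]},{"hand":32,"translation":[0,0,-3.6],"rot":[0,0,0]},{"hand":32,"translation":[0,-1.5,-4.8],"rot":[0,0,0]},{"hand":32,"translation":[0,-3,-6.2],"rot":[0,0,0]},{"hand":32,"translation":[0,-4,-6.2],"rot":[0,0,0]},{"hand":32,"translation":[0,-4,-6.2],"rot":[0,0,0]}])

```text
time_s: 8.48
ee_pos: [0.5744, -0.0108, 0.2043]
eef_rot: [-3.139, -0.035, -0.011]
ft_force: [0.1, -0.4, -0.4]
gripper_width: 0.0319
gripper_force: 0.0
```

```bash
python3 look.py w2
```

```text
[ 0.57437629 -0.01079972  0.20428995] 8.4833
```

View pics/w2.png

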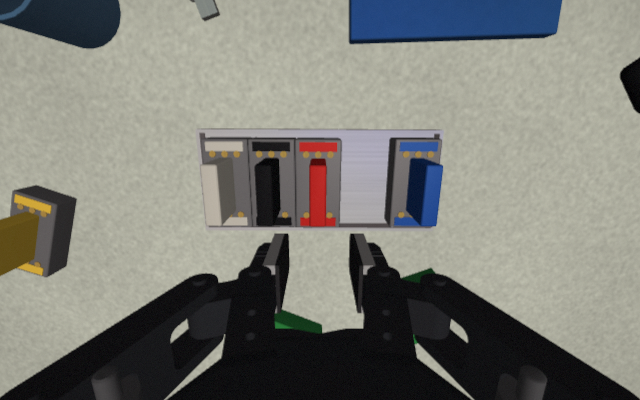

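The modules now stand apart: the gap runs from column 341 (red's edge) to 389 (blue's edge), and white and blue are near the end walls. Next I'll measure the gap and the yellow module.

Run:
```python
from h import *
from cell import *
d=np.load('w2.npz');im=d['im']
for n,lo,hi in(("red",(0,150,80),(8,255,255)),("blue",(105,150,60),(125,255,255))):
    for b in blobs(im,lo,hi,(205,135,440,228),15)[:4]: 
        if b[0][1]<160: print(n,ray(cv2.boxPoints(b),d,.034)[:,:2].round(4).tolist(),ray(b[0],d,.034)[0].round(4))
print("gap",ray([(341,150),(389,150)],d,.034)[:,:2].round(4).tolist())
for b in blobs(im,(15,130,80),(35,255,255),(0,180,80,300),10)[:4]: print('y',b)
print('yel housing top (21,186),(75,198),(51,276),(..)',ray([(11,187),(60,197),(41,274)],d,.03).round(4).tolist())
s=sense();yaw=np.arctan2(.0187,.0592)  # handle from top view
plan(s,(.50,.324,.20),0)
plan(s,(.50,.324,.20),-yaw)
```

```text
red [[0.6187, 0.01], [0.6196, -0.0281], [0.6102, -0.0284], [0.6093, 0.01]] [ 0.6145 -0.0091  0.034 ]
blue [[0.6201, -0.0958], [0.621, -0.1349], [0.6137, -0.1359], [0.6128, -0.0965]] [ 0.6169 -0.1158  0.034 ]
gap [[0.6113, -0.0337], [0.6125, -0.0848]]
y ((22.484899520874023, 235.94573974609375), (48.815284729003906, 81.41797637939453), 7.650651931762695)
yel housing top (21,186),(75,198),(51,276),(..) [[0.5614, 0.3337, 0.03], [0.551, 0.2811, 0.03], [0.453, 0.3245, 0.03]]
tr [-2.647, -13.549, 0.091] rot [-0.005, -0.05, 0.25] rows 8.276608341668558 0.17832076490235138
tr [-2.647, -13.549, 0.091] rot [-0.013, -0.049, 3.756] rows 8.276608341668558 2.6233978791489014
```

>>> play_rows(commands=[{"hand":40,"translation":[-1.45,-13.55,0],"rot":[0,0,3.76]},{"hand":40,"translation":[-1.45,-13.55,0],"rot":[0,0,3.76]},{"hand":40,"translation":[-1.45,-13.55,0],"rot":[0,0,3.76]},{"hand":40,"translation":[-1.45,-13.55,0],"rot":[0,0,3.76]},{"hand":40,"translation":[-1.45,-13.55,0],"rot":[0,0,3.76]},{"hand":40,"translation":[-1.45,-13.55,0],"rot":[0,0,3.76]},{"hand":40,"translation":[-1.45,-13.55,0],"rot":[0,0,3.76]},{"hand":40,"translation":[-1.45,-13.55,0],"rot":[0,0,3.76]},{"hand":40,"translation":[-1.45,-13.55,0],"rot":[0,0,3.76]},{"hand":40,"translation":[-1.45,-13.55,0],"rot":[0,0,3.76]}])

```text
time_s: 9.37
ee_pos: [0.4783, -0.11, 0.2002]
eef_rot: [-3.079, 0.388, -0.006]
ft_force: [-0.2, 0.3, 0.1]
gripper_width: 0.0402
gripper_force: 0.0
```

```bash
python3 look.py w3
```

```text
[ 0.47831373 -0.10997313  0.2002459 ] 9.3667
```

View pics/w3.png

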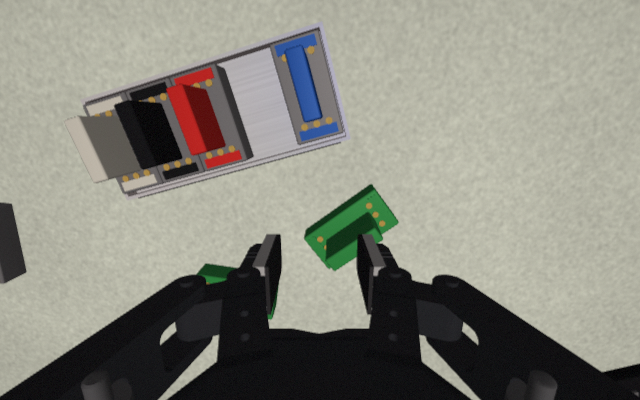

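The arm did not go where I intended: it is at (0.478, −0.110) instead of above yellow. The picture shows the rack undisturbed. I'll check the state before moving again.

Run:
```python
from h import *
from cell import *
s=sense();print(s['time_s'],s['qpos'].round(3),s['joint_vel'].round(3),s['ee_pos'],s['eef_rot'],s['ft_force']);print(R.from_rotvec(s['eef_rot']).as_matrix().round(3))
plan(s,(.53,.324,.20),-.306)
```

```text
9.4167 [-0.252  0.125 -0.358  1.091  0.038  3.14 ] [ 0.016  0.02   0.026 -0.001  0.01  -0.   ] [ 0.47727917 -0.10957929  0.20021202] [-3.07885524  0.38779583 -0.00415183] [-2.01153107 -0.9071677  -0.63671159]
[[ 0.969 -0.248  0.007]
 [-0.248 -0.968  0.038]
 [-0.002 -0.038 -0.999]]
tr [-2.257, -17.311, 0.679] rot [-0.44, 0.037, 0.635] rows 10.474169293538715 0.5399151422242098
```

Joint 6 was at its limit, so I'll turn the tool half a turn the other way, which gives the same grasp.

>>> play_rows(commands=[{"hand":40,"translation":[0,0,0],"rot":[0,0,-1.4]},{"hand":40,"translation":[0,-1,0],"rot":[0,0,-2.8]},{"hand":40,"translation":[0,-2,0],"rot":[0,0,-4.2]},{"hand":40,"translation":[0,-3,0],"rot":[0,0,-5.6]},{"hand":40,"translation":[0,-4,0],"rot":[0,0,-7]},{"hand":40,"translation":[0,-5,0],"rot":[0,0,-8.4]},{"hand":40,"translation":[0,-6,0],"rot":[0,0,-9.8]},{"hand":40,"translation":[0,-7,0],"rot":[0,0,-11.2]},{"hand":40,"translation":[0,-7,0],"rot":[0,0,-12.6]},{"hand":40,"translation":[0,-7,0],"rot":[0,0,-14]}])

```text
time_s: 10.25
ee_pos: [0.5227, 0.0623, 0.207]
eef_rot: [-2.744, -1.467, -0.04]
ft_force: [0.3, -0.7, -0.5]
gripper_width: 0.0398
gripper_force: 0.0
```

```bash
cat >> h.py <<'E'
def planabs(s,p,yaw):
    R0=R.from_rotvec(s['eef_rot']);Rt=R.from_euler('z',yaw)*R.from_rotvec([np.pi,0,0])
    d=(R0.inv()*Rt).as_rotvec();tr=R0.inv().apply(np.array(p)-s['ee_pos'])/.025
    print("tr",tr.round(3).tolist(),"rot",(np.degrees(d)/5).round(3).tolist(),'q6',s['qpos'][5].round(3),'pos',s['ee_pos'].round(4),'t',s['time_s'])
E
python3 - <<'E'
from h import *
from cell import *
planabs(sense(),(.47,.324,.20),-.306+np.pi)
E
```

```text
tr [7.517, -7.563, 0.664] rot [0.278, -0.442, -21.238] q6 2.255 pos [0.5227 0.0623 0.207 ] t 10.25
```

>>> play_rows(commands=[{"hand":40,"translation":[7.5,-7.5,0.5],"rot":[0.28,-0.44,-21.24]},{"hand":40,"translation":[7.5,-7.5,0.5],"rot":[0.28,-0.44,-21.24]},{"hand":40,"translation":[7.5,-7.5,0.5],"rot":[0.28,-0.44,-21.24]},{"hand":40,"translation":[7.5,-7.5,0.5],"rot":[0.28,-0.44,-21.24]},{"hand":40,"translation":[7.5,-7.5,0.5],"rot":[0.28,-0.44,-21.24]},{"hand":40,"translation":[7.5,-7.5,0.5],"rot":[0.28,-0.44,-21.24]},{"hand":40,"translation":[7.5,-7.5,0.5],"rot":[0.28,-0.44,-21.24]},{"hand":40,"translation":[7.5,-7.5,0.5],"rot":[0.28,-0.44,-21.24]},{"hand":40,"translation":[7.5,-7.5,0.5],"rot":[0.28,-0.44,-21.24]},{"hand":40,"translation":[7.5,-7.5,0.5],"rot":[0.28,-0.44,-21.24]}])

```text
time_s: 11.08
ee_pos: [0.4725, 0.3223, 0.2037]
eef_rot: [-1.377, -2.811, -0.014]
ft_force: [-0.8, -0.7, 0.1]
gripper_width: 0.0399
gripper_force: 0.0
```

Run:
```python
from h import *
from cell import *
planabs(sense(),(.47,.324,.20),-.306+np.pi)
```

```text
tr [0.114, -0.039, 0.151] rot [0.081, -0.151, -6.93] q6 1.501 pos [0.4725 0.3223 0.2037] t 11.0833
```

>>> play_rows(commands=[{"hand":40,"translation":[0,0,0],"rot":[0.08,-0.15,-6.93]},{"hand":40,"translation":[0,0,0],"rot":[0.08,-0.15,-6.93]},{"hand":40,"translation":[0,0,0],"rot":[0.08,-0.15,-6.93]},{"hand":40,"translation":[0,0,0],"rot":[0.08,-0.15,-6.93]},{"hand":40,"translation":[0,0,0],"rot":[0.08,-0.15,-6.93]},{"hand":40,"translation":[0,0,0],"rot":[0.08,-0.15,-6.93]},{"hand":40,"translation":[0,0,0],"rot":[0.08,-0.15,-6.93]},{"hand":40,"translation":[0,0,0],"rot":[0.08,-0.15,-6.93]},{"hand":40,"translation":[0,0,0],"rot":[0.08,-0.15,-6.93]},{"hand":40,"translation":[0,0,0],"rot":[0.08,-0.15,-6.93]}])

```text
time_s: 11.92
ee_pos: [0.4732, 0.3209, 0.204]
eef_rot: [0.494, 3.102, 0.0]
ft_force: [0.4, 0.5, 0.6]
gripper_width: 0.0401
gripper_force: 0.0
```

```bash
python3 look.py w4
```

```text
[0.47322346 0.32092292 0.20395626] 11.9167
```

View pics/w4.png

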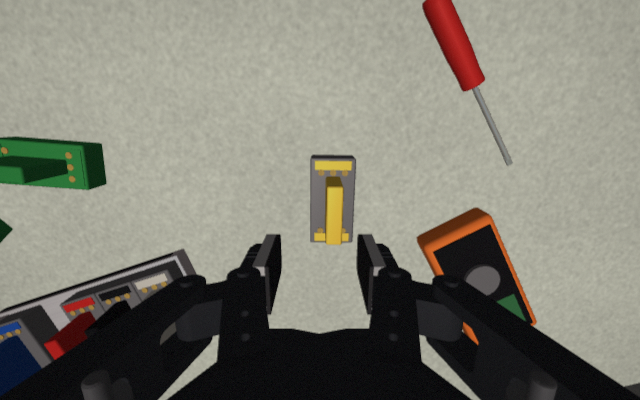

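The wrist view shows the yellow module almost aligned with the tool. The far stripe is at (333,165), the near stripe parts at (320,237) and (347,237), and the housing top spans columns 311–354, rows 158–242.

Run:
```python
from h import *
from cell import *
d=np.load('w4.npz');im=d['im']
h=cv2.cvtColor(im,cv2.COLOR_RGB2HSV)
m=cv2.inRange(h,np.array((15,130,80)),np.array((35,255,255)))
for r0,r1 in((160,170),(233,242)):
    ys,xs=np.nonzero(m[r0:r1,300:365]);e=[(xs.min()+300,(r0+r1)/2),(xs.max()+301,(r0+r1)/2)];print(e,ys.min()+r0,ys.max()+r0)
    print(ray(e,d,.03)[:,:2].round(4).tolist(),ray(e,d,.03)[:,:2].mean(0))
k=ray([(311,158),(354,158),(352,242),(311,242)],d,.03);print('housing',k[:,:2].round(4).tolist(),k.mean(0),np.linalg.norm(k-np.roll(k,-1,0),axis=1))
f=(k[0]+k[1]-k[2]-k[3]);yaw=np.arctan2(f[1],f[0]);print('yaw',yaw)
s=sense()
print('tool yaw',R.from_rotvec(s['eef_rot']).as_matrix()[:2,0])
planabs(s,(*k.mean(0)[:2],.043),yaw)
```

```text
[(np.int64(315), 165.0), (np.int64(352), 165.0)] 161 169
[[0.4572, 0.322], [0.4698, 0.3605]] [0.46350652 0.34126513]
[(np.int64(314), 237.5), (np.int64(349), 237.5)] 233 241
[[0.5381, 0.2941], [0.5508, 0.3331]] [0.54443394 0.31359849]
housing [[0.4486, 0.3203], [0.4631, 0.3647], [0.5574, 0.3348], [0.5424, 0.289]] [0.50287641 0.32719887 0.03      ] [0.04670114 0.09889849 0.04826889 0.09888022]
yaw 2.8267610714869624
tool yaw [-0.95055099  0.31056852]
tr [-1.047, 0.607, 6.438] rot [0.003, 0.001, -0.011] q6 0.912 pos [0.4732 0.3209 0.204 ] t 11.9667
```

>>> play_rows(commands=[{"hand":40,"translation":[-1.05,0.6,1.5],"rot":[0,0,0]},{"hand":40,"translation":[-1.05,0.6,2.5],"rot":[0,0,0]},{"hand":40,"translation":[-1.05,0.6,3.5],"rot":[0,0,0]},{"hand":40,"translation":[-1.05,0.6,4.5],"rot":[0,0,0]},{"hand":40,"translation":[-1.05,0.6,5.5],"rot":[0,0,0]},{"hand":40,"translation":[-1.05,0.6,6.2],"rot":[0,0,0]},{"hand":40,"translation":[-1.05,0.6,6.45],"rot":[0,0,0]},{"hand":40,"translation":[-1.05,0.6,6.45],"rot":[0,0,0]},{"hand":40,"translation":[-1.05,0.6,6.45],"rot":[0,0,0]},{"hand":40,"translation":[-1.05,0.6,6.45],"rot":[0,0,0]}])

```text
time_s: 12.8
ee_pos: [0.504, 0.3277, 0.0443]
eef_rot: [0.493, 3.101, 0.003]
ft_force: [-0.4, -0.4, -0.2]
gripper_width: 0.0397
gripper_force: 0.0
```

>>> play_rows(commands=[{"hand":10,"translation":[0,0,0],"rot":[0,0,0]},{"hand":10,"translation":[0,0,0],"rot":[0,0,0]},{"hand":10,"translation":[0,0,0],"rot":[0,0,0]},{"hand":10,"translation":[0,0,0],"rot":[0,0,0]},{"hand":10,"translation":[0,0,0],"rot":[0,0,0]},{"hand":10,"translation":[0,0,0],"rot":[0,0,0]},{"hand":10,"translation":[0,0,0],"rot":[0,0,0]},{"hand":10,"translation":[0,0,0],"rot":[0,0,0]},{"hand":10,"translation":[0,0,0],"rot":[0,0,0]},{"hand":10,"translation":[0,0,0],"rot":[0,0,0]}], force=40)

```text
time_s: 13.63
ee_pos: [0.5037, 0.3275, 0.044]
eef_rot: [0.492, 3.101, 0.002]
ft_force: [-0.4, -0.4, 6.4]
gripper_width: 0.0155
gripper_force: 43.5
```

Run:
```python
from h import *
from cell import *
s=sense();print(s['ft_force'],s['gripper_width'])
planabs(s,(.573,-.0628,.17),.017+np.pi)
```

```text
[-0.3557954  -0.40414039  6.41831599] 0.015516351343468853
tr [-7.478, -13.977, -5.053] rot [0.017, 0.021, -3.803] q6 0.891 pos [0.5037 0.3275 0.044 ] t 13.6333
```

>>> play_rows(commands=[{"hand":10,"translation":[0,0,-0.4],"rot":[0,0,0]},{"hand":10,"translation":[0,0,-1.2],"rot":[0,0,0]},{"hand":10,"translation":[0,0,-2.2],"rot":[0,0,0]},{"hand":10,"translation":[0,0,-3.2],"rot":[0,0,0]},{"hand":10,"translation":[0,0,-4.2],"rot":[0,0,0]},{"hand":10,"translation":[0,0,-5.05],"rot":[0,0,0]},{"hand":10,"translation":[-0.5,-0.9,-5.05],"rot":[0,0,-0.4]},{"hand":10,"translation":[-1,-1.8,-5.05],"rot":[0,0,-0.8]},{"hand":10,"translation":[-1.5,-2.8,-5.05],"rot":[0,0,-1.2]},{"hand":10,"translation":[-2,-3.8,-5.05],"rot":[0,0,-1.6]}])

```text
time_s: 14.47
ee_pos: [0.5204, 0.2201, 0.1691]
eef_rot: [-0.271, -3.129, 0.0]
ft_force: [0.5, 0.5, -3.2]
gripper_width: 0.0156
gripper_force: 42.2
```

Run:
```python
from h import *
from cell import *
s=sense();print(s['ft_force'],s['gripper_width'])
planabs(s,(.5735,-.0628,.17),.017+np.pi)
```

```text
[ 0.5328651   0.54808165 -3.19424536] 0.01555839524963747
tr [-4.036, -10.782, -0.035] rot [-0.003, -0.006, -2.173] q6 0.573 pos [0.5204 0.2201 0.1691] t 14.4667
```

>>> play_rows(commands=[{"hand":10,"translation":[-0.5,-1.3,0],"rot":[0,0,-0.3]},{"hand":10,"translation":[-1,-2.6,0],"rot":[0,0,-0.6]},{"hand":10,"translation":[-1.5,-4,0],"rot":[0,0,-0.9]},{"hand":10,"translation":[-2,-5.4,0],"rot":[0,0,-1.2]},{"hand":10,"translation":[-2.5,-6.8,0],"rot":[0,0,-1.5]},{"hand":10,"translation":[-3,-8.2,0],"rot":[0,0,-1.8]},{"hand":10,"translation":[-3.5,-9.4,0],"rot":[0,0,-2]},{"hand":10,"translation":[-3.9,-10.2,0],"rot":[0,0,-2.1]},{"hand":10,"translation":[-4,-10.6,0],"rot":[0,0,-2.17]},{"hand":10,"translation":[-4,-10.6,0],"rot":[0,0,-2.17]}])

```text
time_s: 15.3
ee_pos: [0.5729, -0.0593, 0.1688]
eef_rot: [0.017, -3.141, 0.0]
ft_force: [0.1, 0.2, -4.7]
gripper_width: 0.0156
gripper_force: 42.2
```

```bash
python3 look.py w5
python3 - <<'E'
from h import *
from cell import *
s=sense();print(s['ft_force'],s['gripper_width'])
planabs(s,(.5735,-.0628,.17),.017+np.pi)
E
```

```text
[ 0.57287333 -0.05933253  0.16878495] 15.3
[-0.83391098  1.36924725 -3.83467984] 0.015564214924962128
tr [-0.033, -0.204, -0.052] rot [0.011, -0.011, -0.055] q6 -0.113 pos [ 0.5726 -0.0577  0.1687] t 15.35
```

View pics/w5.png

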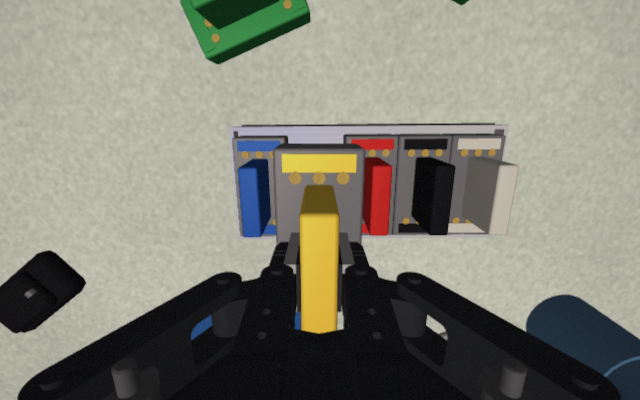

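Yellow hangs above the rack. Its stripe is near (319,163), with blue's stripe near (260,145) and red's near (373,145). Next I'll measure the offset.

Run:
```python
from h import *
from cell import *
d=np.load('w5.npz');im=d['im']
for n,lo,hi,roi,z in(("red",(0,150,80),(8,255,255),(340,135,400,152),.034),("blue",(105,150,60),(125,255,255),(232,135,290,152),.034),("yel",(15,130,80),(35,255,255),(276,150,362,175),.155)):
    for b in blobs(im,lo,hi,roi,15)[:1]: print(n,np.round(b[0],1),np.round(b[1]),ray(b[0],d,z)[0].round(4))
k=ray([(229,125),(508,124)],d,.02);print('near rack edge',k.round(4).tolist())
k=ray([(275,150),(364,150)],d,.155);print('yel near edge corners',k.round(4).tolist())
planabs(sense(),(.5735,-.0628,.17),.017+np.pi)
```

```text
red [372. 144.] [10. 42.] [ 0.5304 -0.0102  0.034 ]
blue [258.  145.5] [ 9. 40.] [ 0.533  -0.1174  0.034 ]
yel [319. 164.] [20. 74.] [ 0.5309 -0.0601  0.155 ]
near rack edge [[0.515, -0.1475, 0.02], [0.511, 0.123, 0.02]]
yel near edge corners [[0.5236, -0.0837, 0.155], [0.5231, -0.0363, 0.155]]
tr [-0.033, -0.204, -0.052] rot [0.011, -0.011, -0.055] q6 -0.113 pos [ 0.5726 -0.0577  0.1687] t 15.35
```

>>> play_rows(commands=[{"hand":10,"translation":[0,-0.1,0],"rot":[0,0,0]},{"hand":10,"translation":[0,-0.15,0],"rot":[0,0,-0.05]},{"hand":10,"translation":[0,-0.15,0.4],"rot":[0,0,-0.05]},{"hand":10,"translation":[0,-0.15,0.8],"rot":[0,0,-0.05]},{"hand":10,"translation":[0,-0.15,1.2],"rot":[0,0,-0.05]},{"hand":10,"translation":[0,-0.15,1.6],"rot":[0,0,-0.05]},{"hand":10,"translation":[0,-0.15,1.9],"rot":[0,0,-0.05]},{"hand":10,"translation":[0,-0.15,2],"rot":[0,0,-0.05]},{"hand":10,"translation":[0,-0.15,2],"rot":[0,0,-0.05]},{"hand":10,"translation":[0,-0.15,2],"rot":[0,0,-0.05]}])

```text
time_s: 16.18
ee_pos: [0.5733, -0.061, 0.1188]
eef_rot: [-0.029, 3.141, 0.0]
ft_force: [1.1, -0.1, -4.1]
gripper_width: 0.0154
gripper_force: 42.2
```

Run:
```python
from h import *
from cell import *
planabs(sense(),(.5735,-.063,.0485),.017+np.pi)
```

```text
tr [-0.006, -0.082, 2.813] rot [0.002, 0.0, 0.016] q6 -0.124 pos [ 0.5733 -0.061   0.1188] t 16.1833
```

>>> play_rows(commands=[{"hand":10,"translation":[0,-0.08,0.3],"rot":[0,0,0]},{"hand":10,"translation":[0,-0.08,0.6],"rot":[0,0,0]},{"hand":10,"translation":[0,-0.08,0.9],"rot":[0,0,0]},{"hand":10,"translation":[0,-0.08,1.2],"rot":[0,0,0]},{"hand":10,"translation":[0,-0.08,1.4],"rot":[0,0,0]},{"hand":10,"translation":[0,-0.08,1.5],"rot":[0,0,0]},{"hand":10,"translation":[0,-0.08,1.5],"rot":[0,0,0]},{"hand":10,"translation":[0,-0.08,1.5],"rot":[0,0,0]},{"hand":10,"translation":[0,-0.08,1.5],"rot":[0,0,0]},{"hand":10,"translation":[0,-0.08,1.5],"rot":[0,0,0]}])

```text
time_s: 17.02
ee_pos: [0.5737, -0.063, 0.0819]
eef_rot: [-0.029, 3.14, 0.0]
ft_force: [-0.1, -0.2, -4.1]
gripper_width: 0.0152
gripper_force: 42.1
```

```bash
python3 look.py w6
python3 - <<'E'
from h import *
from cell import *
planabs(sense(),(.5735,-.063,.0485),.017+np.pi)
E
```

```text
[ 0.57374058 -0.06299993  0.08190317] 17.0167
tr [0.011, 0.0, 1.335] rot [0.0, 0.012, 0.017] q6 -0.128 pos [ 0.5737 -0.063   0.0819] t 17.0667
```

View pics/w6.png

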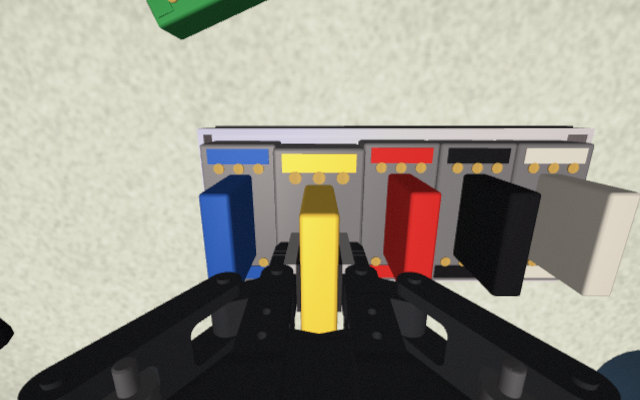

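Yellow (columns 275–363) hangs just above red and blue, with blue's edge at about column 275 and red's at about 365. One numeric check before I lower it.

Run:
```python
from h import *
d=np.load('w6.npz');im=d['im']
for n,lo,hi,roi,z in(("red",(0,150,80),(8,255,255),(364,143,438,166),.034),("blue",(105,150,60),(125,255,255),(200,143,274,166),.034),("yel",(15,130,80),(35,255,255),(276,148,362,174),.068)):
    for b in blobs(im,lo,hi,roi,15)[:1]: print(n,np.round(b[0],1),np.round(b[1]),ray(b[0],d,z)[0].round(4),ray(cv2.boxPoints(b),d,z)[:,:2].round(4).tolist())
```

```text
red [402.  155.5] [15. 62.] [ 0.5306 -0.01    0.034 ] [[0.5262, -0.0305], [0.5254, 0.0097], [0.5351, 0.0109], [0.5359, -0.0298]]
blue [237.  156.5] [13. 60.] [ 0.5333 -0.1175  0.034 ] [[0.5294, -0.1367], [0.5287, -0.0978], [0.5372, -0.0981], [0.5379, -0.1374]]
yel [319.  163.5] [74. 19.] [ 0.5315 -0.0641  0.068 ] [[0.5371, -0.0841], [0.5268, -0.084], [0.5261, -0.0444], [0.5363, -0.0439]]
```

>>> play_rows(commands=[{"hand":10,"translation":[0,0,0.2],"rot":[0,0,0]},{"hand":10,"translation":[0,0,0.4],"rot":[0,0,0]},{"hand":10,"translation":[0,0,0.6],"rot":[0,0,0]},{"hand":10,"translation":[0,0,0.8],"rot":[0,0,0]},{"hand":10,"translation":[0,0,0.95],"rot":[0,0,0]},{"hand":10,"translation":[0,0,1.1],"rot":[0,0,0]},{"hand":10,"translation":[0,0,1.2],"rot":[0,0,0]},{"hand":10,"translation":[0,0,1.25],"rot":[0,0,0]},{"hand":10,"translation":[0,0,1.25],"rot":[0,0,0]},{"hand":10,"translation":[0,0,1.25],"rot":[0,0,0]}])

```text
time_s: 17.9
ee_pos: [0.5734, -0.063, 0.0503]
eef_rot: [-0.029, 3.141, 0.0]
ft_force: [-0.2, -1.0, -4.2]
gripper_width: 0.0157
gripper_force: 42.2
```

>>> play_rows(commands=[{"hand":10,"translation":[0,0,0.02],"rot":[0,0,0]},{"hand":10,"translation":[0,0,0.04],"rot":[0,0,0]},{"hand":10,"translation":[0,0,0.06],"rot":[0,0,0]},{"hand":10,"translation":[0,0,0.08],"rot":[0,0,0]},{"hand":10,"translation":[0,0,0.08],"rot":[0,0,0]},{"hand":10,"translation":[0,0,0.08],"rot":[0,0,0]},{"hand":10,"translation":[0,0,0.08],"rot":[0,0,0]},{"hand":10,"translation":[0,0,0.08],"rot":[0,0,0]},{"hand":10,"translation":[0,0,0.08],"rot":[0,0,0]},{"hand":10,"translation":[0,0,0.08],"rot":[0,0,0]}])

```text
time_s: 18.73
ee_pos: [0.5734, -0.063, 0.0482]
eef_rot: [-0.029, 3.141, 0.0]
ft_force: [0.3, 0.4, -3.7]
gripper_width: 0.0157
gripper_force: 42.2
```

>>> play_rows(commands=[{"hand":10,"translation":[0,0,0.02],"rot":[0,0,0]},{"hand":10,"translation":[0,0,0.03],"rot":[0,0,0]},{"hand":10,"translation":[0,0,0.04],"rot":[0,0,0]},{"hand":10,"translation":[0,0,0.04],"rot":[0,0,0]},{"hand":10,"translation":[0,0,0.04],"rot":[0,0,0]},{"hand":10,"translation":[0,0,0.04],"rot":[0,0,0]},{"hand":10,"translation":[0,0,0.04],"rot":[0,0,0]},{"hand":10,"translation":[0,0,0.04],"rot":[0,0,0]},{"hand":10,"translation":[0,0,0.04],"rot":[0,0,0]},{"hand":10,"translation":[0,0,0.04],"rot":[0,0,0]}])

```text
time_s: 19.57
ee_pos: [0.5734, -0.063, 0.048]
eef_rot: [-0.029, 3.141, 0.0]
ft_force: [-3.8, -0.0, 6.0]
gripper_width: 0.0152
gripper_force: 43.6
```

Yellow has touched the floor (+6 N). I'll release it and lift clear.

>>> play_rows(commands=[{"hand":30,"translation":[0,0,0],"rot":[0,0,0]},{"hand":30,"translation":[0,0,0],"rot":[0,0,0]},{"hand":30,"translation":[0,0,0],"rot":[0,0,0]},{"hand":30,"translation":[0,0,0],"rot":[0,0,0]},{"hand":30,"translation":[0,0,-0.5],"rot":[0,0,0]},{"hand":30,"translation":[0,0,-1.5],"rot":[0,0,0]},{"hand":30,"translation":[0,0,-2.8],"rot":[0,0,0]},{"hand":30,"translation":[0,0,-4.2],"rot":[0,0,0]},{"hand":30,"translation":[0,0,-6],"rot":[0,0,0]},{"hand":30,"translation":[0,0,-6],"rot":[0,0,0]}])

```text
time_s: 20.4
ee_pos: [0.5774, -0.0634, 0.205]
eef_rot: [-0.029, 3.13, -0.002]
ft_force: [1.5, -0.6, 1.6]
gripper_width: 0.0296
gripper_force: 0.0
```

```bash
python3 look.py w7
python3 - <<'E'
from h import *
d=np.load('w7.npz');im=d['im']
for n,lo,hi in(("red",(0,150,80),(8,255,255)),("blue",(105,150,60),(125,255,255)),("yel",(15,130,80),(35,255,255))):
    for b in blobs(im,lo,hi,(200,110,450,230),15)[:3]: print(n,np.round(b[0],1),np.round(b[1]),ray(b[0],d,.034)[0].round(4))
E
```

```text
[ 0.57743224 -0.06340076  0.20502431] 20.4
red [368.6 181.6] [34. 67.] [ 0.5806 -0.0091  0.034 ]
red [370.5 135. ] [ 8. 37.] [ 0.5304 -0.0104  0.034 ]
blue [270.9 182. ] [68. 33.] [ 0.583  -0.1165  0.034 ]
blue [269. 136.] [ 8. 36.] [ 0.5334 -0.1172  0.034 ]
yel [319.  180.5] [67. 34.] [ 0.5803 -0.0636  0.034 ]
yel [319.5 137.5] [15. 37.] [ 0.5339 -0.064   0.034 ]
yel [417.5 143. ] [6. 5.] [0.5377 0.0399 0.034 ]
```

View pics/w7.png

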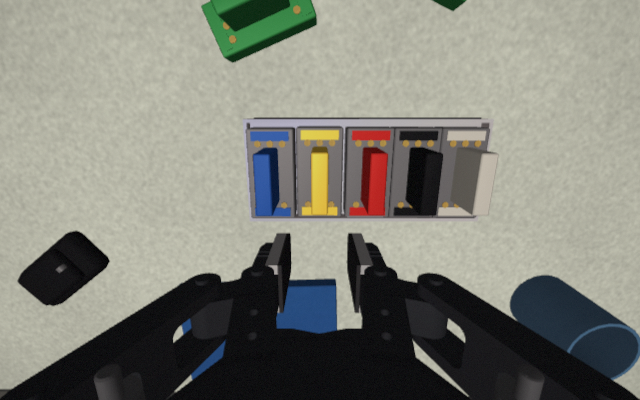

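All five modules stand in the rack. Yellow (319,137) is centred between blue (269,136) and red (370,135), and all three stripes line up at the same height. The gripper is clear, so I'll hand in.

```bash
python3 -c "
from cell import *
print(finish_job())"
```

```text
the job is handed in; nothing more can be done
None
```

The yellow module now stands in the rack between red and blue, all five modules look flat on the floor in the last wrist picture, and the job was handed in at about 20 s; no verdict came back.

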